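# Take up the belt screw of the table-top potter's wheel

### The arm

A 6-joint arm with a two-finger parallel gripper is mounted at the origin on the work surface. World frame = base frame: x ahead of the robot, y to its left, z up, the work surface at z = 0. Lengths are in mm, angles in rad, forces in N, time in s.
With the tool pointing down it reaches from about 250 to 775 mm from the base axis. Payload 4 kg.
Tool frame: the origin (TCP) lies on the centre line of the jaws, within the pads' length; the fingertips stand 25 mm ahead of it and the grasp point (between the pads) lies 6 mm ahead of it; z points along the fingers, y is the direction in which the jaws open and shut (so a half turn about z gives the same grasp; the last joint's range is limited). The gripper opens to 94 mm and grips with 3 to 60 N. Pads are 16 mm wide; open, the fingers measure 119 mm over their backs; the gripper's body (75 mm by 177 mm) begins 78 mm behind the grasp point.
Start: joints at [-1.284, 0.087, 1.371, -0, 1.684, -0.103], TCP at [209, -508.76, 230.506] pointing down, gripper open.
Joint ranges: [-3.1, 3.1], [-0.76, 2.03], [0.27, 2.55], [-1.08, 4.22], [0.17, 2.65], [-2.57, 2.57]. Speed limits (rad/s): [2.79, 2.79, 3.14, 3.14, 3.14, 3.14].

### API

Orientations are given as a 3x3 rotation matrix whose columns are the frame's x, y, z axes.
In Python, from rig import ctrl gives the robot as it stands.
- The arm moves only by the shell command python3 -m creep 'ROWS'. ROWS is JSON, a list of rows, each a list of 5 numbers: the shift along the tool's x, y, z in cm, then the turn about the tool's z in degrees, then the opening, from 0 (shut) to 1 (fully open). In form: [[tx, ty, tz, turn, gripper], ...]. A call has exactly 8 rows; each row is the pose to reach, as a shift and turn from the pose measured when the call began, along the tool's axes at that moment; what a row does not reach only later rows make up. A row lasts 1/8 s, in which the tool goes at most 62.5 mm and 10.7 degrees, less where a joint would pass 70% of its speed; a pose out of reach is approached as far as the arm can. A call with a gripper value outside its range is refused whole. The fingers move at their own pace and stop on an object; the grip force is fixed at half the most. Time passes only in rows, so rows that repeat a pose let the fingers close, or fill a call up. It gives the time, the measured TCP pose, the force and the opening at its end, in the units of the state.
- ctrl.sense(): the state, without advancing time (a new reading comes with each control period).
- ctrl.read_camera(name): name is "scene" or "top"; returns a dict with "img" (384x512x3 uint8, blue, green, red), "fx", "fy", "cx", "cy" (pixels), "R" (3x3) and "t" (3): a world point X has camera coordinates R X + t. Camera axes: x right, y down, z forward; pixel columns grow to the right and rows downward; lengths in mm; the calibration is good to about 2 mm. A picture is of the moment at which its call begins. There is no depth.
- ctrl.sign_off(): hands the job in, once; it reports no verdict.
The state is a dict: "time_s": time; "qpos": joint angles; "dq": joint speeds; "joint_efforts": joint torques, N m; "eef_pos": TCP position; "tool_rot": TCP orientation; "contact_force": force on the tool from outside, world axes, zero at the start; "ft_torque": the same for the moment, N m; "width": finger opening in mm.
Only numpy, scipy, OpenCV 4.12 (cv2) and the standard library are available. Lean on these libraries where they do the work, as an engineer would, in place of code of your own. Each camera call takes 0.05 s, during which the arm holds its last target. There are 200 camera calls.

### The job

The belt of the small potter's wheel is slack: take the flat screwdriver out of the wooden stand, rest it lightly on the slotted belt screw and turn it until the blade drops into the slot, then turn the screw clockwise up to its stop, without forcing it and without the gripper's fingers touching the wheel unit. Then put the screwdriver back, upright and fully down in the hole it came from, and let go; leave the pot on the wheel and everything else where it is.

Things in the scene. Friction and masses are not known exactly. Their poses are not given: they have to be found in the camera images.
- driver: Flat screwdriver, 150 mm long, about 140 g, standing blade down in the stand, heading within 0.35 rad of it. Origin: middle of the blade's lower edge; z up to the handle, x along the blade's 12 mm width. Blade 12 x 2 mm for 16 mm, round 10 mm shaft to z 70, 28 mm steel collar to z 76 (rests on the stand), then a wooden handle 24 x 24 mm square, flats square to x and y, to z 150.
- stand: Fixed wooden block, 150 (x) x 70 (y) x 75 mm high, origin under its centre. Two square 17 mm holes right through it, on its x axis 45 mm either side of the centre: one holds the screwdriver, the other the loop tool. Fully down in its hole, the screwdriver's origin is 5 mm above the table.
- machine: Table-top potter's wheel, fixed: grey housing 360 (x) x 200 (y) mm, deck 85 mm high at the screw; origin under its centre. On the deck at x -120 mm, y 0 the belt screw in a round collar, 20 mm inner and 32 mm outer diameter, rim 97 mm above the table; at y +55 mm beside it a plain plug without a slot, wheel head of radius 100 mm, top at 115 mm, centred at x +70 mm.
- screw_top (a point): Centre of the belt screw's top face, 94 mm above the table; axes as the machine's (they do not turn with the screw). Plain steel head 18 mm across with one slot, 4.6 mm wide, 6 mm deep, right across its centre. The slot's direction is not measured (see it from above, or feel): from above it starts anywhere from 0.9 rad clockwise to 0.6 anticlockwise of the machine's x axis.
- screw (a joint): How far the belt screw is turned clockwise seen from above, rad; starts at 0 to 0.3, firm stop at 1.3. The value does not tell the slot's direction. It turns stiffly (about 0.06 N m), stays where it is left and neither rises nor sinks. It can also be turned back. Over 40 N of contact between screwdriver and screw, all points added up, is forcing it.
- looptool: Loop trimming tool in the stand's other hole, origin at its lower end; brass collar and round dark 16 mm handle ending in a wire loop, rising 65 mm above the stand. Leave alone.
- pot: Terracotta pot, 82 mm across, 70 mm high, standing on the middle of the wheel head, origin under its centre. Leave alone.
- bowl: Clear plastic bowl, 120 mm across, 60 mm high, on a low white board, origin under its centre. Leave alone.
- glaze: Glaze jar, 52 mm across, 75 mm high, on the table, origin under its centre. Leave alone.
- rib: Flat wooden rib, 100 x 50 x 8 mm, on the table, origin under its centre. Leave alone.
- slat: Wooden guide slat, 260 x 30 x 10 mm, lying on the table, origin under its centre. Leave alone.

How it is judged:
By the outcome, as a careful person would: the job done as asked, in the order asked, and still so for the second after the job is handed in, with the robot touching nothing.
It also fails if it takes over 72 s, if anything falls off the work surface, if the arm or the gripper's body presses on something with over 40 N, if the wrist force passes 120 N, or if a joint passes its speed limit or range.

## Working session

There is one attempt and no reset: what is moved stays moved. The work goes in short steps, Python scripts to look and compute and a shell command to move; the robot and the scene stay as the last step left them, time stands still between calls to the robot, and variables do not carry over. Pictures are saved under pics/ and viewed, about 8 in all and at most 12, crops included, and the job is handed in when it is done.

```bash
ls; mkdir -p pics
cat > h.py <<'E'
import numpy as np, cv2, json
from rig import ctrl
def snap(n, f):
    c=ctrl.read_camera(n); cv2.imwrite('pics/%s.png'%f,c['img']); np.savez('pics/%s.npz'%f,**{k:c[k] for k in('fx','fy','cx','cy','R','t','img')}); return c
def load(f): return np.load('pics/%s.npz'%f)
def ray(c,u,v):
    R=np.array(c['R']);t=np.array(c['t']); d=R.T@np.array([(u-c['cx'])/c['fx'],(v-c['cy'])/c['fy'],1]); return -R.T@t,d
def atz(c,u,v,z):
    o,d=ray(c,u,v); return o+d*(z-o[2])/d[2]
def tri(obs):
    A=0;b=0
    for c,u,v in obs:
        o,d=ray(c,u,v); d=d/np.linalg.norm(d); P=np.eye(3)-np.outer(d,d); A=A+P; b=b+P@o
    return np.linalg.solve(A,b)
def proj(c,X):
    x=np.array(c['R'])@np.array(X,float)+np.array(c['t']); return c['fx']*x[0]/x[2]+c['cx'],c['fy']*x[1]/x[2]+c['cy']
E
python3 - <<'E'
from h import *
for n in('scene','top'):
    c=snap(n,n+'0'); print(n,c['fx'],-np.array(c['R']).T@c['t'],np.round(c['R'],3).tolist())
a,b=load('scene0')['img'],load('top0')['img']
s=ctrl.sense(); print(s['eef_pos'],s['tool_rot'],s['contact_force'],s['width'],s['time_s'])
E
```

```text
pics
scene 398.1252950905773 [1308.9716192   583.17208487  757.41134457] [[-0.577, 0.817, -0.001], [0.492, 0.346, -0.799], [-0.652, -0.461, -0.601]]
top 357.1708730776833 [ 406.00138157   73.57293329 1192.79300633] [[-0.024, -1.0, -0.006], [-0.984, 0.025, -0.174], [0.174, 0.002, -0.985]]
[ 208.86607766 -508.33116565  229.43394659] [[ 9.24974734e-01  3.80028191e-01 -5.62002957e-04]
 [ 3.80028560e-01 -9.24972875e-01  1.86368104e-03]
 [ 1.88413843e-04 -1.93743505e-03 -9.99998105e-01]] [-0.45234659 -0.42184572  0.02138166] 93.80760436951276 0.1
```

View pics/scene0.png

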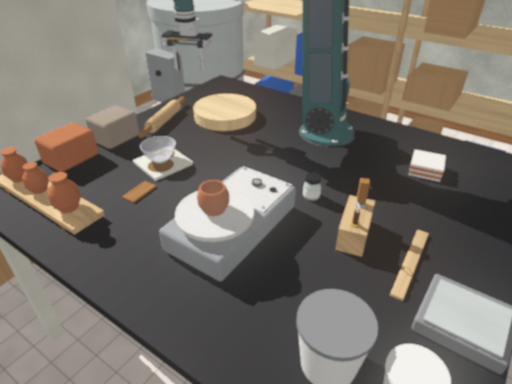

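View pics/top0.png

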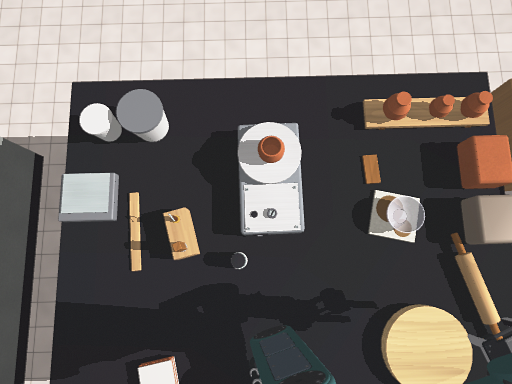

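Run:
```python
from h import *
t=load('top0')['img'];s=load('scene0')['img']
z=lambda i,x,y,w,h,k:cv2.resize(i[y:y+h,x:x+w],None,fx=k,fy=k,interpolation=cv2.INTER_CUBIC)
a=np.hstack([z(t,150,195,50,75,8)[:600],z(t,240,185,50,75,8)])
cv2.imwrite('pics/ct.png',a[:600])
b=np.hstack([z(s,325,170,50,75,8),z(s,235,165,50,75,8)])
cv2.imwrite('pics/cs.png',b[:600])
```

```text
(no output)
```

View pics/ct.png

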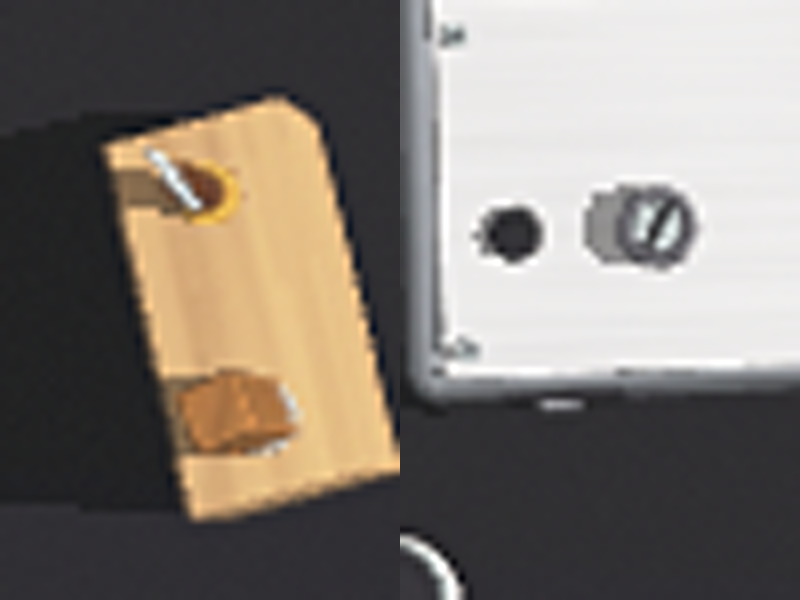

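View pics/cs.png

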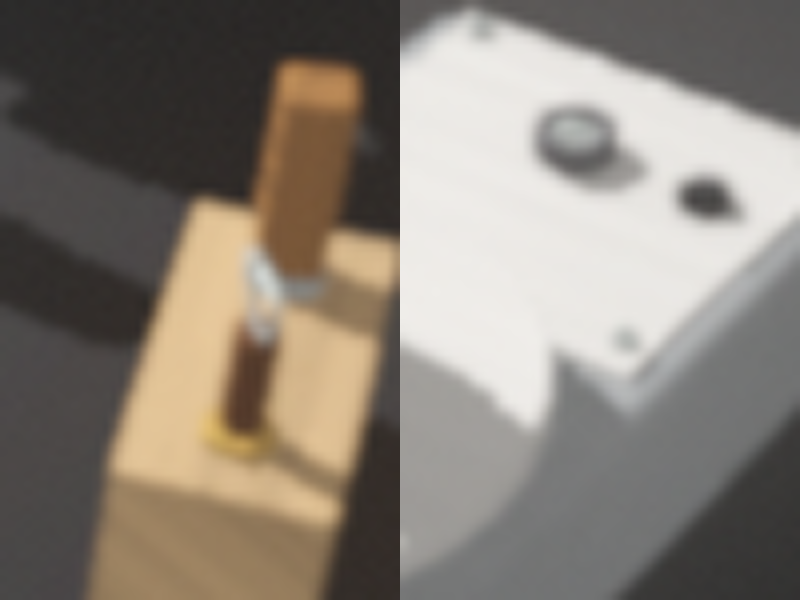

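Run:
```python
from h import *
T=load('top0');S=load('scene0')
t=lambda U,V,x=150,y=195:(T,x+(U+.5)/8-.5,y+(V+.5)/8-.5)
s=lambda U,V,x=325,y=170:(S,x+(U+.5)/8-.5,y+(V+.5)/8-.5)
M=lambda U,V:t(U-400,V,240,185); N=lambda U,V:s(U-400,V,235,165)
p=lambda n,x:print(n,np.round(x,1))
p('screw',tri([M(657,228),N(577,130)]));p(' z94',atz(*M(657,228),94));p(' z94s',atz(*N(577,132),94))
p('plug',tri([M(515,233),N(706,195)])); p(' z90',atz(*M(515,233),88))
for a,b in((0,0),):
  for U,V in((650,250),(675,205)): p('slot',atz(*M(U,V),94))
p('handle top',tri([t(213,414),s(318,82)]))
for n,c,d in(('nearR',(400,468),(397,250)),('nearL',(195,520),(200,200)),('farL',(103,147),(340,520)[:0] or (110,465))):pass
for q in((400,468),(195,520),(103,147),(277,97),(322,125)): p('st top',atz(*t(*q),75))
for q in((200,200),(397,250),(340,520),(110,465)): p('st sc',atz(*s(*q),75))
p('loop collar t',atz(*t(205,190),77));p('loop collar s',atz(*s(240,440),77))
for c,q in((T,(0,0)),):
  for U,V in((239,127),(298,124),(303,233),(242,235)): p('mach',atz(T,U,V,85))
```

```text
screw [541.   42.2  93.8]
 z94 [541.4  41.6  94. ]
 z94s [542.   43.7  94. ]
plug [541.   97.5  88.2]
 z90 [541.5  96.7  88. ]
slot [532.9  44.5  94. ]
slot [550.2  34.3  94. ]
handle top [444.3 321.2 154.6]
st top [424.8 267.5  75. ]
st top [406.9 346.5  75. ]
st top [552.6 385.5  75. ]
st top [570.8 317.1  75. ]
st top [559.2 299.1  75. ]
st sc [422.7 281.4  75. ]
st sc [409.9 349.4  75. ]
st sc [550.5 387.2  75. ]
st sc [568.5 317.1  75. ]
loop collar t [534.3 344.4  77. ]
loop collar s [535.8 346.7  77. ]
mach [827.3 139.5  85. ]
mach [832.6 -53.1  85. ]
mach [478.2 -53.6  85. ]
mach [476.6 135.   85. ]
```

Run:
```python
from h import *
from scipy.optimize import minimize
T=load('top0');S=load('scene0')
K=8
def mask(C,x,y,w,h):
    i=cv2.resize(C['img'][y:y+h,x:x+w],None,fx=K,fy=K,interpolation=cv2.INTER_CUBIC)
    l=cv2.cvtColor(i,cv2.COLOR_BGR2HSV).astype(int)
    print(l[len(l)//2,len(l[0])//2])
    return ((l[...,0]<14)&(l[...,1]>140)&(l[...,2]>75)).astype(np.uint8)
boxes=[(T,168,236,22,22),(S,352,174,22,36)]
ms=[mask(*b) for b in boxes]
cv2.imwrite('pics/m.png',np.hstack([cv2.resize(m*255,(200,300)) for m in ms]))
def sil(p,b):
    C,x,y,w,h=b; X,Y,a=p; c,s=np.cos(a),np.sin(a)
    P=[proj(C,(X+c*i*12-s*j*12,Y+s*i*12+c*j*12,z)) for i in(-1,1) for j in(-1,1) for z in(81,155)]
    P=(np.array(P)-[x,y]+.5)*K-.5
    m=np.zeros((h*K,w*K),np.uint8); cv2.fillConvexPoly(m,cv2.convexHull(np.round(P*16).astype(np.int32)),1,shift=4); return m
def f(v,a):
    return sum((1-(sil((v[0+2*k],v[1+2*k],a),b)&m).sum()/(sil((v[0+2*k],v[1+2*k],a),b)|m).sum()) for k,(b,m) in enumerate(zip(boxes,ms)))
for a in np.arange(-0.15,.75,.075):
    r=minimize(f,[445,321,445,321],args=(a,),method='Nelder-Mead',options=dict(initial_simplex=[[445,321,445,321]]+[list(np.array([445,321,445,321])+4*np.eye(4)[i]) for i in range(4)]))
    print(round(a,3),round(r.fun,3),np.round(r.x,1))
```

```text
[ 14 152 173]
[ 14 137 121]
-0.15 1.908 [442.3 315.6 446.5 324.1]
-0.075 1.906 [442.7 315.7 445.5 324.1]
0.0 1.907 [444.2 321.  445.8 320.9]
0.075 1.909 [444.7 320.8 443.6 323.6]
0.15 1.908 [445.6 320.2 442.3 324.8]
0.225 1.909 [445.9 319.4 446.6 322.7]
0.3 1.91 [446.2 319.1 445.3 325.7]
0.375 1.911 [446.3 319.7 442.4 324.5]
0.45 1.911 [445.4 319.8 445.7 321.6]
0.525 1.912 [445.4 320.6 446.3 322.5]
0.6 1.912 [445.  320.7 444.9 322.5]
0.675 1.912 [445.1 321.1 445.4 320.7]
```

Run:
```python
from h import *
from scipy.optimize import minimize
T=load('top0');S=load('scene0')
K=8
def mask(C,x,y,w,h):
    i=cv2.resize(C['img'][y:y+h,x:x+w],None,fx=K,fy=K,interpolation=cv2.INTER_CUBIC)
    l=cv2.cvtColor(i,cv2.COLOR_BGR2HSV).astype(int)
    m=((l[...,0]<18)&(l[...,1]>125)&(l[...,2]>85)).astype(np.uint8)
    n,lab,st,_=cv2.connectedComponentsWithStats(m); m=(lab==1+np.argmax(st[1:,4])).astype(np.uint8)
    return i,m
boxes=[(T,168,236,22,22),(S,352,174,22,36)]
im=[mask(*b) for b in boxes]; ms=[m for _,m in im]
cv2.imwrite('pics/m.png',np.hstack([cv2.resize(np.hstack([i,cv2.cvtColor(m*255,8)]),None,fx=1,fy=300/len(i)) for i,m in im]))
def sil(p,b):
    C,x,y,w,h=b; X,Y,a=p; c,s=np.cos(a),np.sin(a)
    P=[proj(C,(X+c*i*12-s*j*12,Y+s*i*12+c*j*12,z)) for i in(-1,1) for j in(-1,1) for z in(81,155)]
    P=(np.array(P)-[x,y]+.5)*K-.5
    m=np.zeros((h*K,w*K),np.uint8); cv2.fillConvexPoly(m,cv2.convexHull(np.round(P*16).astype(np.int32)),1,shift=4); return m
def f(v,a,k):
    s=sil((*v,a),boxes[k]);return 1-(s&ms[k]).sum()/(s|ms[k]).sum()
for a in np.arange(-0.15,.75,.075):
    o=[]
    for k in(0,1):
        r=minimize(f,[445,321],args=(a,k),method='Nelder-Mead',options=dict(initial_simplex=[[445,321],[449,321],[445,325]])); o+=[round(r.fun,3),*np.round(r.x,1)]
    print(round(a,3),o)
```

```text
-0.15 [np.float64(0.26), np.float64(446.5), np.float64(322.1), np.float64(0.281), np.float64(435.4), np.float64(320.1)]
-0.075 [np.float64(0.237), np.float64(446.3), np.float64(322.4), np.float64(0.262), np.float64(436.2), np.float64(319.8)]
0.0 [np.float64(0.207), np.float64(445.9), np.float64(322.5), np.float64(0.239), np.float64(436.0), np.float64(319.3)]
0.075 [np.float64(0.177), np.float64(445.9), np.float64(322.3), np.float64(0.211), np.float64(436.5), np.float64(318.8)]
0.15 [np.float64(0.152), np.float64(445.3), np.float64(322.0), np.float64(0.181), np.float64(436.5), np.float64(319.1)]
0.225 [np.float64(0.142), np.float64(445.3), np.float64(321.8), np.float64(0.171), np.float64(437.0), np.float64(319.2)]
0.3 [np.float64(0.143), np.float64(445.9), np.float64(321.6), np.float64(0.186), np.float64(444.4), np.float64(321.0)]
0.375 [np.float64(0.152), np.float64(445.6), np.float64(321.3), np.float64(0.171), np.float64(437.4), np.float64(319.1)]
0.45 [np.float64(0.158), np.float64(445.1), np.float64(321.7), np.float64(0.185), np.float64(437.4), np.float64(319.2)]
0.525 [np.float64(0.166), np.float64(445.9), np.float64(321.7), np.float64(0.218), np.float64(437.7), np.float64(319.3)]
0.6 [np.float64(0.178), np.float64(445.5), np.float64(321.5), np.float64(0.245), np.float64(438.0), np.float64(319.3)]
0.675 [np.float64(0.192), np.float64(445.5), np.float64(322.4), np.float64(0.268), np.float64(438.2), np.float64(319.4)]
```

View pics/m.png

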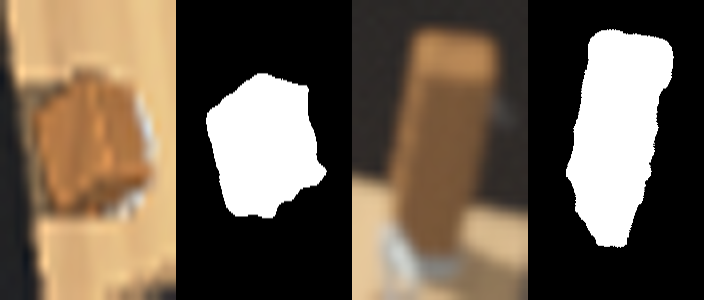

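```bash
cat >> h.py <<'E'
def go(x,y,z,yaw):
    s=ctrl.sense(); R=np.array(s['tool_rot']); p=np.array(s['eef_pos']); cur=np.arctan2(R[1,0],R[0,0])
    d=(cur-yaw+np.pi)%(2*np.pi)-np.pi
    print('t',round(s['time_s'],2),'p',np.round(p,1),'yaw',round(cur,3),'z',np.round(R[:,2],4),'F',np.round(s['contact_force'],1),'M',np.round(s['ft_torque'],3),'w',round(s['width'],1),'q6',round(s['qpos'][5],2))
    print('rows cm',np.round(R.T@(np.array([x,y,z])-p)/10,2),'turn',round(np.degrees(d),1))
E
python3 -m creep '[[3.8,-4.8,0,-8,0.5],[7.6,-9.6,0,-16,0.5],[11.4,-14.4,0,-24,0.5],[15.2,-19.2,0,-32,0.5],[19,-24,0,-40,0.5],[22.8,-28.8,0,-48,0.5],[26.6,-33.6,0,-56,0.5],[30.4,-38.4,0,-64,0.5]]'
python3 -c "from h import *; go(445,321.3,230,1.93)"
```

```text
time_s: 1.1
eef_pos: [344.0, -35.7, 230.1]
tool_rot: [[0.06, 0.998, 0.0], [0.998, -0.06, 0.002], [0.002, 0.0, -1.0]]
contact_force: [0.9, -0.1, 0.5]
width: 47.1
t 1.1 p [344.  -35.7 230.1] yaw 1.511 z [ 1.0e-04  1.7e-03 -1.0e+00] F [ 0.9 -0.1  0.5] M [-0.074 -0.137 -0.034] w 47.1 q6 -0.21
rows cm [36.24  7.94  0.07] turn -24.0
```

```bash
python3 -m creep '[[6,1.3,0,-4,0.5],[12,2.6,0,-8,0.5],[18,4,0,-12,0.5],[24,5.3,0,-16,0.5],[30,6.6,0,-20,0.5],[36.2,7.9,0,-24,0.5],[36.2,7.9,0,-24,0.5],[36.2,7.9,0,-24,0.5]]'
python3 - <<'E'
from h import *
go(445,321.3,126,1.93)
c=snap('scene','s1');d=snap('top','t1')
z=lambda i,x,y,w,h,k:cv2.resize(i['img'][y:y+h,x:x+w],None,fx=k,fy=k,interpolation=cv2.INTER_CUBIC)
cv2.imwrite('pics/v1.png',np.hstack([z(c,325,140,60,90,6),z(d,140,190,70,90,6)]))
E
```

```text
time_s: 2.1
eef_pos: [444.2, 320.4, 229.9]
tool_rot: [[-0.351, 0.936, -0.001], [0.936, 0.351, 0.0], [0.001, -0.001, -1.0]]
contact_force: [-0.0, -0.3, -0.1]
width: 46.8
t 2.1 p [444.2 320.4 229.9] yaw 1.93 z [-1.3e-03  1.0e-04 -1.0e+00] F [-0.  -0.3 -0.1] M [-0.025 -0.121  0.016] w 46.8 q6 0.16
rows cm [ 0.05  0.12 10.39] turn -0.0
```

View pics/v1.png

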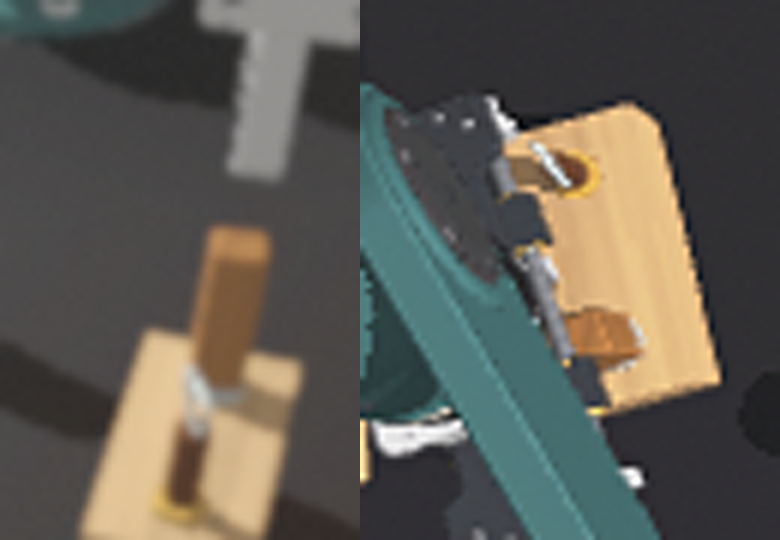

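```bash
python3 -m creep '[[0.05,0.1,3,0,0.5],[0.05,0.1,6,0,0.5],[0.05,0.1,8.5,0,0.5],[0.05,0.1,10.4,0,0.5],[0.05,0.1,10.4,0,0.5],[0.05,0.1,10.4,0,0.3],[0.05,0.1,10.4,0,0],[0.05,0.1,10.4,0,0]]'
python3 -m creep '[[0,0,0,0,0],[0,0,0,0,0],[0,0,0,0,0],[0,0,0,0,0],[0,0,0,0,0],[0,0,0,0,0],[0,0,0,0,0],[0,0,0,0,0]]'
python3 -c "from h import *; go(445,321.3,226,1.93)"
```

```text
time_s: 3.2
eef_pos: [445.9, 320.9, 128.2]
tool_rot: [[-0.35, 0.937, 0.003], [0.937, 0.35, 0.002], [0.001, 0.003, -1.0]]
contact_force: [0.4, -0.4, 2.0]
width: 23.9
time_s: 4.2
eef_pos: [445.9, 321.0, 128.3]
tool_rot: [[-0.35, 0.937, 0.003], [0.937, 0.35, 0.003], [0.002, 0.003, -1.0]]
contact_force: [0.5, 1.0, -0.8]
width: 24.0
t 4.2 p [445.9 321.  128.3] yaw 1.928 z [ 0.0025  0.0026 -1.    ] F [ 0.5  1.  -0.8] M [ 0.035 -0.083  0.031] w 24.0 q6 0.16
rows cm [ 0.08 -0.04 -9.77] turn -0.1
```

```bash
python3 -m creep '[[0,0,-1,0,0],[0,0,-2.5,0,0],[0,0,-5,0,0],[0,0,-7.5,0,0],[0,0,-10,0,0],[0,0,-12,0,0],[0,0,-12,0,0],[0,0,-12,0,0]]'
python3 - <<'E'
from h import *
go(541.3,42.2,248,-0.53+np.pi/2)
c=snap('scene','s2');d=snap('top','t2')
z=lambda i,x,y,w,h,k:cv2.resize(i['img'][y:y+h,x:x+w],None,fx=k,fy=k,interpolation=cv2.INTER_CUBIC)
cv2.imwrite('pics/v2.png',np.hstack([z(c,325,120,60,100,6)]))
E
```

```text
time_s: 5.2
eef_pos: [445.4, 320.5, 247.8]
tool_rot: [[-0.35, 0.937, 0.002], [0.937, 0.35, 0.002], [0.001, 0.003, -1.0]]
contact_force: [-0.5, -1.0, -2.4]
width: 23.9
t 5.2 p [445.4 320.5 247.8] yaw 1.928 z [ 0.002   0.0021 -1.    ] F [-0.5 -1.  -2.4] M [ 0.021 -0.056 -0.039] w 23.9 q6 0.16
rows cm [-29.43  -0.75  -0.06] turn 50.8
```

View pics/v2.png

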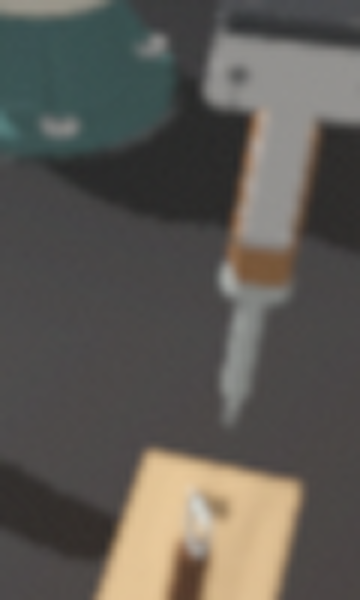

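```bash
python3 -c "
from h import *
S=load('s2');print(proj(S,(445.4,320.5,124.5)),proj(S,(445.4,320.5,194)))
for u,v in((230,425),(229,408),(243,345),(261,270)):print(325+(u+.5)/6-.5,120+(v+.5)/6-.5)
for z in (142,154,200): print(z,proj(S,(445.4,320.5,z)))"
python3 -m creep '[[-4,-0.1,0,6,0],[-8,-0.2,0,12,0],[-12,-0.3,0,18,0],[-16,-0.4,0,24,0],[-20,-0.5,0,32,0],[-24,-0.6,0,40,0],[-27,-0.7,0,47,0],[-29.4,-0.75,0,50.8,0]]'
python3 -m creep '[[0,0,0,0,0],[0,0,0,0,0],[0,0,0,0,0],[0,0,0,0,0],[0,0,0,0,0],[0,0,0,0,0],[0,0,0,0,0],[0,0,0,0,0]]'
python3 - <<'E'
from h import *
go(541.3,42.2,218,-0.53+np.pi/2)
c=snap('scene','s3');d=snap('top','t3')
z=lambda i,x,y,w,h,k:cv2.resize(i['img'][y:y+h,x:x+w],None,fx=k,fy=k,interpolation=cv2.INTER_CUBIC)
cv2.imwrite('pics/v3.png',np.hstack([z(c,225,120,60,80,7),z(d,250,190,50,80,7)]))
for q in((541.3,42.2,94),): print(proj(c,q))
p=ctrl.sense()['eef_pos']; print(proj(c,p-[0,0,123.3]),proj(c,p-[0,0,70]))
E
```

```text
(np.float64(362.0875251384786), np.float64(189.1112254569052)) (np.float64(366.3972396770813), np.float64(167.35747566165387))
362.9166666666667 190.41666666666669
362.75 187.58333333333331
365.0833333333333 177.08333333333334
368.0833333333333 164.58333333333334
142 (np.float64(363.1405345686171), np.float64(183.79604658134565))
154 (np.float64(363.87482550038), np.float64(180.0896337636488))
200 (np.float64(366.7858635481324), np.float64(165.39585468198487))
time_s: 6.3
eef_pos: [540.8, 41.0, 245.3]
tool_rot: [[0.508, 0.861, -0.002], [0.861, -0.508, 0.001], [0.0, -0.002, -1.0]]
contact_force: [0.1, 0.7, -1.9]
width: 23.9
time_s: 7.3
eef_pos: [540.7, 40.9, 245.3]
tool_rot: [[0.508, 0.861, -0.002], [0.861, -0.508, 0.001], [0.0, -0.002, -1.0]]
contact_force: [0.1, 1.1, -1.6]
width: 24.0
t 7.3 p [540.7  40.9 245.3] yaw 1.038 z [-0.0019  0.0013 -1.    ] F [ 0.1  1.1 -1.6] M [-0.025  0.004  0.015] w 24.0 q6 0.5
rows cm [ 0.14 -0.01  2.73] turn -0.2
(np.float64(256.407049486182), np.float64(180.78258020360408))
(np.float64(256.147572201936), np.float64(172.512987260844)) (np.float64(256.13610850009655), np.float64(156.52871338595386))
```

View pics/v3.png

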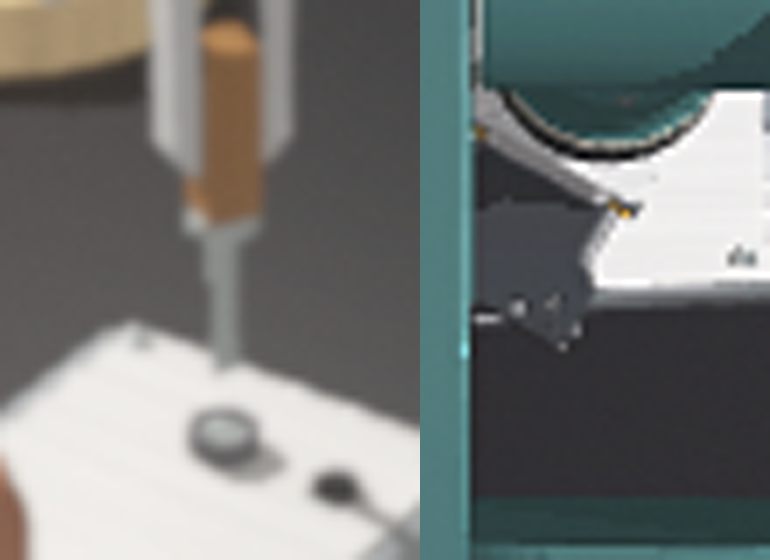

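```bash
python3 -m creep '[[0.08,0,0.7,0,0],[0.08,0,1.4,0,0],[0.08,0,2,0,0],[0.08,0,2.3,0,0],[0.08,0,2.5,0,0],[0.08,0,2.6,0,0],[0.08,0,2.65,0,0],[0.08,0,2.7,0,0]]'
python3 -c "
from h import *
go(541.0,41.6,211.5,-0.53+np.pi/2)"
```

```text
time_s: 8.4
eef_pos: [541.2, 41.6, 218.5]
tool_rot: [[0.508, 0.861, -0.001], [0.861, -0.508, 0.001], [0.0, -0.002, -1.0]]
contact_force: [0.6, -0.7, -1.1]
width: 24.2
t 8.4 p [541.2  41.6 218.5] yaw 1.038 z [-0.0015  0.0013 -1.    ] F [ 0.6 -0.7 -1.1] M [-0.041  0.007 -0.012] w 24.2 q6 0.5
rows cm [-0.01 -0.02  0.7 ] turn -0.2
```

```bash
python3 -m creep '[[0,0,0.02,0,0],[0,0,0.04,0,0],[0,0,0.06,0,0],[0,0,0.08,0,0],[0,0,0.1,0,0],[0,0,0.12,0,0],[0,0,0.14,0,0],[0,0,0.16,0,0]]'
python3 -c "
from h import *
go(541.0,41.6,211.5,-0.53+np.pi/2)"
```

```text
time_s: 9.4
eef_pos: [541.2, 41.6, 216.9]
tool_rot: [[0.508, 0.861, -0.001], [0.861, -0.508, 0.001], [0.0, -0.002, -1.0]]
contact_force: [1.3, 0.3, -1.6]
width: 23.9
t 9.4 p [541.2  41.6 216.9] yaw 1.038 z [-0.0015  0.0012 -1.    ] F [ 1.3  0.3 -1.6] M [-0.001 -0.045 -0.   ] w 23.9 q6 0.5
rows cm [-0.01 -0.02  0.54] turn -0.2
```

```bash
python3 -m creep '[[0,0,0.02,0,0],[0,0,0.04,0,0],[0,0,0.06,0,0],[0,0,0.08,0,0],[0,0,0.1,0,0],[0,0,0.12,0,0],[0,0,0.14,0,0],[0,0,0.16,0,0]]'
python3 -c "
from h import *
go(541.0,41.6,211.5,-0.53+np.pi/2)"
```

```text
time_s: 10.4
eef_pos: [541.2, 41.7, 215.2]
tool_rot: [[0.508, 0.861, -0.001], [0.861, -0.508, 0.001], [0.0, -0.002, -1.0]]
contact_force: [0.4, 0.7, -1.8]
width: 24.0
t 10.4 p [541.2  41.7 215.2] yaw 1.038 z [-0.0015  0.0013 -1.    ] F [ 0.4  0.7 -1.8] M [-0.102 -0.042 -0.036] w 24.0 q6 0.5
rows cm [-0.02 -0.01  0.37] turn -0.2
```

```bash
python3 -m creep '[[0,0,0.03,0,0],[0,0,0.06,0,0],[0,0,0.09,0,0],[0,0,0.12,0,0],[0,0,0.15,0,0],[0,0,0.18,0,0],[0,0,0.2,0,0],[0,0,0.22,0,0]]'
python3 - <<'E'
from h import *
go(541.0,41.6,211.5,-0.53+np.pi/2)
c=snap('scene','s4')
cv2.imwrite('pics/v4.png',cv2.resize(c['img'][130:205,220:290],None,fx=8,fy=8,interpolation=cv2.INTER_CUBIC))
E
```

```text
time_s: 11.4
eef_pos: [541.2, 41.6, 213.0]
tool_rot: [[0.508, 0.861, -0.001], [0.861, -0.508, 0.001], [0.0, -0.002, -1.0]]
contact_force: [0.5, -0.4, -1.2]
width: 24.0
t 11.4 p [541.2  41.6 213. ] yaw 1.038 z [-0.0015  0.0012 -1.    ] F [ 0.5 -0.4 -1.2] M [-0.043  0.032 -0.005] w 24.0 q6 0.5
rows cm [-0.01 -0.01  0.15] turn -0.2
```

View pics/v4.png

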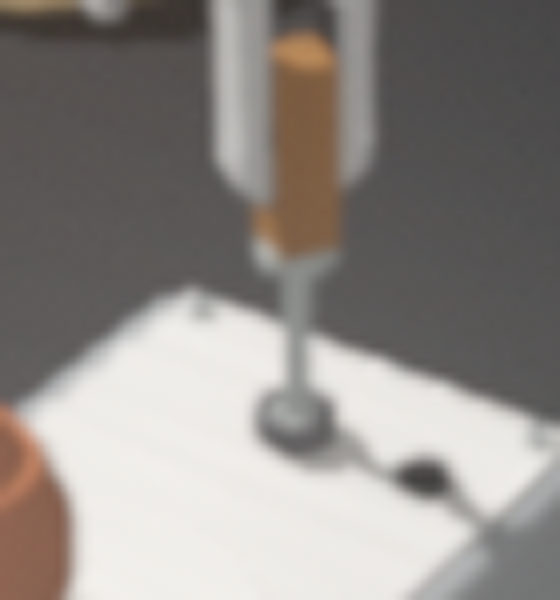

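```bash
python3 -m creep '[[0,0,0,2.5,0],[0,0,0,5,0],[0,0,0,7.5,0],[0,0,0,10,0],[0,0,0,12.5,0],[0,0,0,15,0],[0,0,0,17.5,0],[0,0,0,20,0]]'
python3 -c "
from h import *
go(541.3,41.9,211.5,-0.53+np.pi/2)"
```

```text
time_s: 12.45
eef_pos: [541.3, 42.1, 213.0]
tool_rot: [[0.773, 0.635, -0.001], [0.635, -0.773, 0.002], [0.0, -0.002, -1.0]]
contact_force: [0.6, 0.3, -2.0]
width: 24.0
t 12.45 p [541.3  42.1 213. ] yaw 0.688 z [-0.0011  0.0021 -1.    ] F [ 0.6  0.3 -2. ] M [ 0.259 -0.096  0.046] w 24.0 q6 0.85
rows cm [-0.01  0.01  0.15] turn -20.2
```

```bash
python3 -m creep '[[0,0,0,3.5,0],[0,0,0,7,0],[0,0,0,10.5,0],[0,0,0,14,0],[0,0,0,17.5,0],[0,0,0,21,0],[0,0,0,24.5,0],[0,0,0,28,0]]'
python3 -c "
from h import *
go(541.3,41.9,211.5,-0.53+np.pi/2)"
```

```text
time_s: 13.45
eef_pos: [541.3, 42.7, 213.0]
tool_rot: [[0.981, 0.196, -0.001], [0.196, -0.98, 0.004], [-0.0, -0.004, -1.0]]
contact_force: [-0.4, 1.2, -1.3]
width: 23.9
t 13.45 p [541.3  42.7 213. ] yaw 0.198 z [-0.0011  0.0036 -1.    ] F [-0.4  1.2 -1.3] M [ 0.37  -0.059  0.079] w 23.9 q6 1.35
rows cm [-0.02  0.08  0.15] turn -48.3
```

```bash
python3 -m creep '[[0,0,0,1,0],[0,0,0,2,0],[0,0,0,3,0],[0,0,0,4,0],[0,0,0,5,0],[0,0,0,6,0],[0,0,0,7,0],[0,0,0,8,0]]'
python3 -c "
from h import *
go(541.3,41.9,211.5,-0.53+np.pi/2)"
```

```text
time_s: 14.45
eef_pos: [541.4, 42.9, 213.0]
tool_rot: [[0.998, 0.057, -0.001], [0.057, -0.998, 0.004], [-0.001, -0.004, -1.0]]
contact_force: [0.1, 1.3, -2.3]
width: 23.9
t 14.45 p [541.4  42.9 213. ] yaw 0.057 z [-9.e-04  4.e-03 -1.e+00] F [ 0.1  1.3 -2.3] M [ 0.463 -0.036  0.054] w 23.9 q6 1.49
rows cm [-0.01  0.1   0.15] turn -56.4
```

```bash
python3 -m creep '[[0,0,0,0.8,0],[0,0,0,1.6,0],[0,0,0,2.4,0],[0,0,0,3.2,0],[0,0,0,4,0],[0,0,0,4.8,0],[0,0,0,5.4,0],[0,0,0,6,0]]'
python3 -c "
from h import *
go(541.3,41.9,211.5,-0.53+np.pi/2)"
```

```text
time_s: 15.45
eef_pos: [541.4, 43.0, 213.0]
tool_rot: [[0.999, -0.048, -0.001], [-0.048, -0.999, 0.004], [-0.001, -0.004, -1.0]]
contact_force: [-0.1, 1.1, -1.8]
width: 23.9
t 15.45 p [541.4  43.  213. ] yaw -0.048 z [-8.0e-04  4.2e-03 -1.0e+00] F [-0.1  1.1 -1.8] M [ 0.603 -0.17   0.106] w 23.9 q6 1.59
rows cm [-0.01  0.11  0.15] turn -62.4
```

```bash
cat > m.py <<'E'
from h import *
M=[]
for k in range(5): ctrl.read_camera('top'); s=ctrl.sense(); M.append(np.r_[s['contact_force'],s['ft_torque']])
print('avg',np.round(np.mean(M,0),3),'sd',np.round(np.std(M,0),3)); go(541.3,41.9,211.5,-0.53+np.pi/2)
E
python3 m.py
python3 -m creep '[[0,0,0,0.5,0],[0,0,0,1,0],[0,0,0,1.5,0],[0,0,0,2,0],[0,0,0,2.5,0],[0,0,0,3,0],[0,0,0,3,0],[0,0,0,3,0]]'
python3 m.py
```

```text
avg [ 0.617  1.863 -2.077  0.588 -0.123  0.061] sd [0.386 0.396 0.26  0.018 0.011 0.022]
t 15.7 p [541.4  43.  213. ] yaw -0.048 z [-8.0e-04  4.2e-03 -1.0e+00] F [ 0.8  2.3 -2.3] M [ 0.606 -0.112  0.038] w 23.8 q6 1.59
rows cm [-0.01  0.11  0.15] turn -62.4
time_s: 16.7
eef_pos: [541.5, 43.0, 213.0]
tool_rot: [[0.995, -0.1, -0.001], [-0.1, -0.995, 0.004], [-0.001, -0.004, -1.0]]
contact_force: [1.0, 2.4, -2.3]
width: 24.2
avg [ 0.762  2.597 -1.898  0.743 -0.199  0.035] sd [0.309 0.426 0.462 0.029 0.022 0.021]
t 16.95 p [541.4  43.  213.1] yaw -0.1 z [-8.0e-04  4.2e-03 -1.0e+00] F [ 0.8  3.1 -2.2] M [ 0.763 -0.216  0.055] w 24.0 q6 1.64
rows cm [-0.    0.11  0.15] turn -65.4
```

```bash
python3 -m creep '[[0,-0.02,0,0.5,0],[0,-0.04,0,1,0],[0,-0.06,0,1.5,0],[0,-0.06,0,2,0],[0,-0.06,0,2.5,0],[0,-0.06,0,3,0],[0,-0.06,0,3.5,0],[0,-0.06,0,4,0]]'
python3 m.py
```

```text
time_s: 17.95
eef_pos: [541.5, 43.4, 213.0]
tool_rot: [[0.986, -0.17, -0.001], [-0.17, -0.986, 0.004], [-0.001, -0.004, -1.0]]
contact_force: [0.5, -0.5, -2.1]
width: 23.7
avg [ 0.537  0.141 -1.931  0.052 -0.1    0.037] sd [0.759 0.334 0.593 0.061 0.019 0.026]
t 18.2 p [541.5  43.4 213. ] yaw -0.17 z [-8.0e-04  3.9e-03 -1.0e+00] F [ 0.1  0.1 -1.5] M [-0.024 -0.074  0.034] w 24.0 q6 1.71
rows cm [0.01 0.16 0.15] turn -69.4
```

```bash
python3 -m creep '[[0,0,0,0.6,0],[0,0,0,1.2,0],[0,0,0,1.8,0],[0,0,0,2.4,0],[0,0,0,3,0],[0,0,0,3.6,0],[0,0,0,4.2,0],[0,0,0,4.8,0]]'
python3 m.py
```

```text
time_s: 19.2
eef_pos: [541.5, 43.5, 213.0]
tool_rot: [[0.968, -0.251, -0.001], [-0.251, -0.968, 0.004], [-0.002, -0.004, -1.0]]
contact_force: [1.3, 0.5, -2.2]
width: 24.1
avg [ 0.973  0.491 -2.23   0.219 -0.218  0.078] sd [0.272 0.337 0.343 0.025 0.059 0.021]
t 19.45 p [541.5  43.5 213. ] yaw -0.254 z [-7.e-04  4.e-03 -1.e+00] F [ 1.5  1.  -2.1] M [ 0.26  -0.267  0.095] w 23.6 q6 1.8
rows cm [0.02 0.16 0.15] turn -74.2
```

```bash
python3 -m creep '[[0,0,0,0.5,0],[0,0,0,1,0],[0,0,0,1.5,0],[0,0,0,2,0],[0,0,0,2.5,0],[0,0,0,3,0],[0,0,0,3.5,0],[0,0,0,4,0]]'
python3 m.py
```

```text
time_s: 20.45
eef_pos: [541.6, 43.6, 213.1]
tool_rot: [[0.948, -0.318, -0.001], [-0.318, -0.948, 0.004], [-0.002, -0.004, -1.0]]
contact_force: [1.0, 0.8, -2.0]
width: 24.1
avg [ 1.169  1.024 -1.997  0.327 -0.313  0.063] sd [0.402 0.208 0.135 0.027 0.02  0.021]
t 20.7 p [541.6  43.5 213. ] yaw -0.323 z [-6.0e-04  4.1e-03 -1.0e+00] F [ 1.   1.2 -1.8] M [ 0.356 -0.307  0.055] w 23.8 q6 1.87
rows cm [0.03 0.16 0.15] turn -78.2
```

```bash
python3 -m creep '[[0.01,-0.03,0,0.5,0],[0.01,-0.03,0,1,0],[0.01,-0.03,0,1.5,0],[0.01,-0.03,0,2,0],[0.01,-0.03,0,2.3,0],[0.01,-0.03,0,2.6,0],[0.01,-0.03,0,2.8,0],[0.01,-0.03,0,3,0]]'
python3 m.py
```

```text
time_s: 21.7
eef_pos: [541.7, 43.7, 213.0]
tool_rot: [[0.93, -0.367, -0.001], [-0.367, -0.93, 0.004], [-0.002, -0.003, -1.0]]
contact_force: [-0.5, 0.0, -1.6]
width: 23.6
avg [ 0.9   -0.003 -1.906  0.049 -0.089  0.062] sd [0.349 0.43  0.336 0.018 0.009 0.02 ]
t 21.95 p [541.7  43.8 213. ] yaw -0.376 z [-7.e-04  4.e-03 -1.e+00] F [ 1.1 -0.1 -1.4] M [ 0.036 -0.092  0.078] w 24.1 q6 1.92
rows cm [0.03 0.19 0.15] turn -81.2
```

```bash
python3 -m creep '[[0,0,0,0.5,0],[0,0,0,1,0],[0,0,0,1.5,0],[0,0,0,2,0],[0,0,0,2.3,0],[0,0,0,2.6,0],[0,0,0,2.8,0],[0,0,0,3,0]]'
python3 m.py
```

```text
time_s: 22.95
eef_pos: [541.7, 43.8, 213.1]
tool_rot: [[0.91, -0.415, -0.001], [-0.415, -0.91, 0.004], [-0.002, -0.003, -1.0]]
contact_force: [0.8, 0.5, -2.1]
width: 24.2
avg [ 0.979  0.609 -2.206  0.138 -0.156  0.06 ] sd [0.329 0.393 0.378 0.032 0.01  0.034]
t 23.2 p [541.7  43.7 213. ] yaw -0.428 z [-7.e-04  4.e-03 -1.e+00] F [ 0.6  1.  -2.7] M [ 0.078 -0.169  0.039] w 24.1 q6 1.97
rows cm [0.04 0.19 0.15] turn -84.2
```

```bash
python3 -m creep '[[0,0,0,0.4,0],[0,0,0,0.8,0],[0,0,0,1.2,0],[0,0,0,1.6,0],[0,0,0,2,0],[0,0,0,2.3,0],[0,0,0,2.5,0],[0,0,0,2.5,0]]'
python3 m.py
```

```text
time_s: 24.2
eef_pos: [541.8, 43.8, 213.1]
tool_rot: [[0.891, -0.454, -0.001], [-0.454, -0.891, 0.004], [-0.002, -0.003, -1.0]]
contact_force: [0.3, 1.8, -1.8]
width: 24.2
avg [ 0.59   0.462 -2.789  0.175 -0.225  0.087] sd [0.546 0.226 0.301 0.031 0.042 0.043]
t 24.45 p [541.8  43.8 213. ] yaw -0.472 z [-7.0e-04  4.1e-03 -1.0e+00] F [-0.3  0.2 -3.3] M [ 0.182 -0.272  0.06 ] w 23.9 q6 2.02
rows cm [0.05 0.19 0.15] turn -86.7
```

```bash
python3 -m creep '[[0,-0.01,0,0.4,0],[0,-0.01,0,0.8,0],[0,-0.01,0,1.2,0],[0,-0.01,0,1.6,0],[0,-0.01,0,2,0],[0,-0.01,0,2.3,0],[0,-0.01,0,2.5,0],[0,-0.01,0,2.5,0]]'
python3 m.py
```

```text
time_s: 25.45
eef_pos: [541.8, 43.9, 213.1]
tool_rot: [[0.87, -0.493, -0.001], [-0.493, -0.87, 0.004], [-0.003, -0.003, -1.0]]
contact_force: [0.2, 0.9, -2.9]
width: 24.0
avg [ 0.491 -0.089 -1.945  0.129 -0.201  0.115] sd [0.392 0.228 0.762 0.026 0.036 0.024]
t 25.7 p [541.8  43.9 213.1] yaw -0.515 z [-6.0e-04  4.1e-03 -1.0e+00] F [ 0.6  0.2 -2.7] M [ 0.162 -0.231  0.132] w 23.9 q6 2.06
rows cm [0.05 0.2  0.15] turn -89.2
```

```bash
python3 -m creep '[[0,0,0,0.4,0],[0,0,0,0.8,0],[0,0,0,1.2,0],[0,0,0,1.6,0],[0,0,0,2,0],[0,0,0,2.3,0],[0,0,0,2.5,0],[0,0,0,2.5,0]]'
python3 m.py
```

```text
time_s: 26.7
eef_pos: [541.8, 43.8, 213.1]
tool_rot: [[0.848, -0.53, -0.001], [-0.53, -0.848, 0.004], [-0.003, -0.003, -1.0]]
contact_force: [0.3, 0.1, -2.4]
width: 24.3
avg [ 0.497  0.123 -2.374  0.117 -0.228  0.156] sd [0.639 0.363 0.583 0.025 0.019 0.033]
t 26.95 p [541.8  43.9 213.1] yaw -0.559 z [-6.e-04  4.e-03 -1.e+00] F [ 0.5 -0.  -2.3] M [ 0.085 -0.217  0.126] w 24.0 q6 2.1
rows cm [0.06 0.19 0.15] turn -91.7
```

```bash
python3 -m creep '[[0,0,0,-3,0],[0,0,0,-6,0],[0,0,0,-9,0],[0,0,0,-10,0],[0,0,-0.2,-10,0],[0,0,-0.7,-10,0],[0,0,-1.7,-10,0],[0,0,-3.7,-10,0]]'
python3 m.py
python3 - <<'E'
from h import *
go(445.9,321,248,1.928)
E
```

```text
time_s: 27.95
eef_pos: [541.3, 43.7, 250.3]
tool_rot: [[0.927, -0.375, -0.002], [-0.375, -0.927, 0.004], [-0.004, -0.003, -1.0]]
contact_force: [0.1, -0.3, -1.3]
width: 24.0
avg [ 0.098  0.312 -1.303  0.061 -0.013  0.004] sd [0.377 0.518 1.06  0.036 0.039 0.017]
t 28.2 p [541.7  43.7 249.9] yaw -0.384 z [-8.e-04  4.e-03 -1.e+00] F [ 0.1 -0.3 -2.2] M [0.026 0.008 0.023] w 23.6 q6 1.93
rows cm [0.04 0.2  3.84] turn -81.7
t 28.2 p [541.7  43.7 249.9] yaw -0.384 z [-8.e-04  4.e-03 -1.e+00] F [ 0.1 -0.3 -2.2] M [0.026 0.008 0.023] w 23.6 q6 1.93
rows cm [-19.28 -22.11   0.31] turn -132.5
```

```bash
python3 -m creep '[[-2.4,-2.7,0,-10,0],[-4.8,-5.4,0,-20,0],[-7.2,-8.1,0,-30,0],[-9.6,-10.8,0,-40,0],[-12,-13.5,0,-50,0],[-14.4,-16.3,0,-60,0],[-16.8,-19,0,-70,0],[-19.2,-22,0,-80,0]]'
python3 -c "
from h import *
go(445.9,321,248,1.928)
d=snap('top','t5');cv2.imwrite('pics/v5.png',cv2.resize(d['img'][200:228,240:290],None,fx=12,fy=12,interpolation=cv2.INTER_CUBIC))"
```

```text
time_s: 29.2
eef_pos: [445.3, 320.4, 250.0]
tool_rot: [[0.526, 0.851, -0.002], [0.851, -0.526, 0.003], [0.001, -0.004, -1.0]]
contact_force: [0.4, -0.5, -1.1]
width: 24.2
t 29.2 p [445.3 320.4 250. ] yaw 1.017 z [-0.0025  0.0029 -1.    ] F [ 0.4 -0.5 -1.1] M [ 0.016 -0.082  0.005] w 24.2 q6 1.07
rows cm [0.08 0.02 0.2 ] turn -52.2
```

View pics/v5.png

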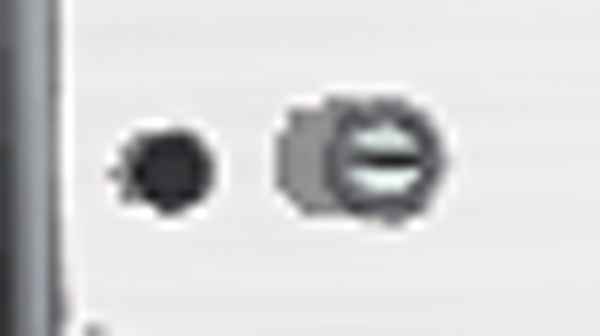

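Run:
```python
from h import *
for f in('top0','t5'):
    c=load(f); u,v=proj(c,(541.3,42.2,94)); 
    g=cv2.resize(cv2.cvtColor(c['img'],6)[205:223,263:281],None,fx=8,fy=8,interpolation=cv2.INTER_CUBIC)
    yy,xx=np.mgrid[:144,:144]; 
    # head centre: from bright face
    cx,cy=(272-263+.5)*8,(213.2-205+.5)*8
    best=[]
    for a in np.arange(-2.2,0.6,.02):
        n=0
        for r in np.linspace(-22,22,45):
            P=atz(c,272.,213.2,94); Q=P+np.array([np.cos(a),np.sin(a),0])*r/22*6.5
            uu,vv=proj(c,Q); n+=g[int(round((vv-205+.5)*8-.5)),int(round((uu-263+.5)*8-.5))]
        best.append((n/45,a))
    best.sort(); print(f,[(round(x),round(y,2)) for x,y in best[:6]])
c=snap('scene','s6')
p=ctrl.sense()['eef_pos'];print(proj(c,p-[0,0,60]))
u,v=map(int,proj(c,p-[0,0,60]))
cv2.imwrite('pics/v6.png',cv2.resize(c['img'][v-35:v+35,u-25:u+25],None,fx=8,fy=8,interpolation=cv2.INTER_CUBIC))
```

```text
top0 [(0, np.float64(-1.02)), (0, np.float64(0.46)), (0, np.float64(-0.78)), (0, np.float64(-1.66)), (0, np.float64(-2.12)), (0, np.float64(0.26))]
t5 [(0, np.float64(-1.26)), (0, np.float64(-0.42)), (0, np.float64(-1.74)), (0, np.float64(-1.02)), (0, np.float64(-0.4)), (0, np.float64(-0.82))]
(np.float64(366.98820250964735), np.float64(168.78990630831277))<stdin>:13: RuntimeWarning: overflow encountered in scalar add
```

View pics/v6.png

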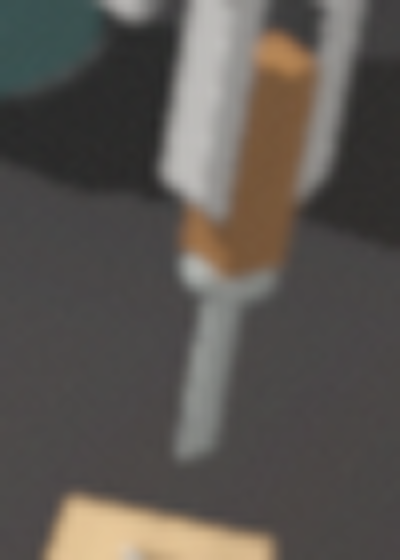

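Run:
```python
from h import *
from scipy.ndimage import map_coordinates as mc
for f in('top0','t5'):
    c=load(f); g=cv2.cvtColor(c['img'],6).astype(float); best=[]
    for du in np.arange(-1,1.1,.25):
      for dv in np.arange(-1,1.1,.25):
        P=atz(c,271.7+du,213.2+dv,94)
        for a in np.arange(-2.4,0.6,.04):
            L=[proj(c,P+np.array([np.cos(a),np.sin(a),0])*r) for r in np.linspace(-6,6,25)]
            best.append((mc(g,[[v for u,v in L],[u for u,v in L]],order=1).mean(),a,du,dv,*P[:2]))
    best.sort(); print(f); [print(np.round(b,2)) for b in best[:4]]
    print(g[208:219,266:279].astype(int))
```

```text
top0
[ 7.1500e+01 -4.8000e-01  0.0000e+00 -5.0000e-01  5.4251e+02  4.1490e+01]
[ 7.1580e+01 -4.8000e-01  0.0000e+00 -7.5000e-01  5.4329e+02  4.1460e+01]
[ 7.1600e+01 -4.4000e-01  0.0000e+00 -5.0000e-01  5.4251e+02  4.1490e+01]
[ 7.1610e+01 -4.4000e-01  0.0000e+00 -7.5000e-01  5.4329e+02  4.1460e+01]
[[237 147 150 157 176 143 147 161 226 240 236 234 234]
 [147 137 113  86 111 108 101 108 123 175 241 236 234]
 [144 139  87 118 158 134 144  67  76 123 209 241 238]
 [146 128  98 125 222 208  74  74 166  78 153 245 239]
 [140  96 114 149 217 165  48 142 210  81 133 229 237]
 [137  92 117 167 211  72  87 221 210  91 119 200 237]
 [138  90 117 186 213  48 141 220 186  78 133 223 240]
 [142  96  99 114  94  91 226 213 106 103 178 243 239]
 [147 139  85 101 102  87 125  97  97 132 223 240 237]
 [137 140 131  75  88 102 104 100  96 171 240 236 234]
 [237 238 239 236 199 194 146 167 241 238 236 235 235]]
t5
[ 4.9830e+01 -1.6000e+00  7.5000e-01 -2.5000e-01  5.4168e+02  3.9190e+01]
[ 4.988e+01 -1.600e+00  5.000e-01 -2.500e-01  5.417e+02  3.996e+01]
[ 4.9920e+01 -1.5600e+00  7.5000e-01 -2.5000e-01  5.4168e+02  3.9190e+01]
[ 5.036e+01 -1.560e+00  5.000e-01 -2.500e-01  5.417e+02  3.996e+01]
[[236 148 150 157 176 142 147 160 226 240 236 234 234]
 [149 137 113  87 112 108 100 105 121 177 241 236 234]
 [144 138  87 107 101 138 164  82  74 123 209 241 237]
 [146 128 106 157 223 221 222 212 124  79 154 245 239]
 [141  97 114 118 127 149 150 151 139  81 135 229 237]
 [138  93 110  96  78  45  36  37  51  97 120 201 237]
 [139  91 117 183 221 217 218 221 208  81 133 224 240]
 [142  96  98 124 179 224 224 213 106 103 178 243 239]
 [146 138  84 101 108 109  98  98  97 133 223 240 237]
 [138 139 130  76  86 101 103 101  97 172 240 236 234]
 [237 238 239 236 199 195 145 168 241 238 237 235 235]]
```

```bash
python3 -m creep '[[0.05,0,0,-9,0],[0.08,0,0,-18,0],[0.08,0,0,-27,0],[0.08,0,0,-36,0],[0.08,0,0,-45,0],[0.08,0,0,-52.2,0],[0.08,0,0,-52.2,0],[0.08,0,0,-52.2,0]]'
python3 -c "
from h import *
go(445.9,321,202,1.928)"
```

```text
time_s: 30.3
eef_pos: [444.8, 322.6, 249.3]
tool_rot: [[-0.348, 0.938, -0.004], [0.938, 0.348, 0.004], [0.005, -0.003, -1.0]]
contact_force: [-0.2, 0.0, -1.7]
width: 24.1
t 30.3 p [444.8 322.6 249.3] yaw 1.926 z [-0.0042  0.0038 -1.    ] F [-0.2  0.  -1.7] M [-0.002 -0.083 -0.027] w 24.1 q6 0.17
rows cm [-0.21  0.06  4.73] turn -0.1
```

```bash
python3 -m creep '[[-0.25,0.08,0.5,0,0],[-0.25,0.08,1.5,0,0],[-0.25,0.08,3,0,0],[-0.25,0.08,4,0,0],[-0.25,0.08,4.5,0,0],[-0.25,0.08,5,0,0],[-0.25,0.08,5.5,0,0],[-0.25,0.08,6,0,0]]'
python3 -c "
from h import *
go(446.4,320.5,130,1.928)"
```

```text
time_s: 31.3
eef_pos: [446.3, 320.8, 189.3]
tool_rot: [[-0.348, 0.938, -0.004], [0.938, 0.348, 0.004], [0.005, -0.002, -1.0]]
contact_force: [0.3, -0.0, -1.9]
width: 23.8
t 31.3 p [446.3 320.8 189.3] yaw 1.926 z [-0.0037  0.0041 -1.    ] F [ 0.3 -0.  -1.9] M [-0.059 -0.129  0.015] w 23.8 q6 0.16
rows cm [-0.06  0.01  5.93] turn -0.1
```

Tip is in the hole (about 9 mm deep) with no contact force.

```bash
python3 -m creep '[[-0.03,0,1,0,0],[-0.03,0,2,0,0],[-0.03,0,3,0,0],[-0.03,0,4,0,0],[-0.03,0,4.8,0,0],[-0.03,0,5.4,0,0],[-0.03,0,5.7,0,0],[-0.03,0,5.8,0,0]]'
python3 -c "
from h import *
go(446.4,320.5,128.3,1.928)"
```

```text
time_s: 32.3
eef_pos: [446.3, 320.8, 131.3]
tool_rot: [[-0.348, 0.938, -0.004], [0.938, 0.348, 0.004], [0.005, -0.002, -1.0]]
contact_force: [0.2, -0.2, -1.5]
width: 24.2
t 32.3 p [446.3 320.8 131.3] yaw 1.926 z [-0.0036  0.0042 -1.    ] F [ 0.2 -0.2 -1.5] M [-0.01  -0.111 -0.018] w 24.2 q6 0.16
rows cm [-0.04  0.    0.3 ] turn -0.1
```

```bash
python3 -m creep '[[0,0,0.05,0,0],[0,0,0.1,0,0],[0,0,0.15,0,0],[0,0,0.2,0,0],[0,0,0.23,0,0],[0,0,0.26,0,0],[0,0,0.28,0,0],[0,0,0.3,0,0]]'
python3 m.py
```

```text
time_s: 33.3
eef_pos: [446.3, 320.8, 128.3]
tool_rot: [[-0.348, 0.938, -0.004], [0.938, 0.348, 0.004], [0.005, -0.002, -1.0]]
contact_force: [-0.1, -0.4, -1.7]
width: 24.0
avg [ 0.163  0.101 -1.463 -0.026 -0.114  0.005] sd [0.296 0.411 0.339 0.017 0.023 0.027]
t 33.55 p [446.2 320.9 128.3] yaw 1.926 z [-0.0036  0.0042 -1.    ] F [ 0.1  0.6 -1.4] M [-0.001 -0.103  0.038] w 23.5 q6 0.16
rows cm [-29.42  -0.81  -8.47] turn 50.7
```

```bash
python3 -m creep '[[0,0,0.02,0,0],[0,0,0.04,0,0],[0,0,0.06,0,0],[0,0,0.08,0,0],[0,0,0.1,0,0],[0,0,0.1,0,0],[0,0,0.1,0,0],[0,0,0.1,0,0]]'
python3 m.py
```

```text
time_s: 34.55
eef_pos: [446.2, 320.9, 128.2]
tool_rot: [[-0.348, 0.938, -0.003], [0.937, 0.348, 0.004], [0.005, -0.001, -1.0]]
contact_force: [-3.0, -1.0, 4.8]
width: 24.2
avg [-2.322 -1.718  5.034 -0.375  0.399 -0.018] sd [0.334 0.383 0.656 0.016 0.018 0.027]
t 34.8 p [446.3 320.9 128.2] yaw 1.926 z [-0.0031  0.0045 -1.    ] F [-2.4 -1.8  5.4] M [-0.37   0.413 -0.03 ] w 24.3 q6 0.16
rows cm [-29.42  -0.81  -8.48] turn 50.7
```

```bash
python3 -m creep '[[0,0,0,0,0.3],[0,0,0,0,0.5],[0,0,0,0,0.5],[0,0,0,0,0.5],[0,0,0,0,0.5],[0,0,0,0,0.5],[0,0,0,0,0.5],[0,0,0,0,0.5]]'
python3 -m creep '[[0,0,-1,0,0.5],[0,0,-3,0,0.5],[0,0,-6,0,0.5],[0,0,-9,0,0.5],[0,0,-12,0,0.5],[0,0,-13,0,0.5],[-4,0,-13,0,0.5],[-10,0,-13,0,0.5]]'
python3 -m creep '[[-6,0,0,0,0.5],[-12,0,0,0,0.5],[-18,0,0,0,0.5],[-24,0,0,0,0.5],[-30,0,0,0,0.5],[-33,0,0,0,0.5],[-33,0,0,0,0.5],[-33,0,0,0,0.5]]'
python3 - <<'E'
from h import *
c=snap('scene','s7');d=snap('top','t7')
z=lambda i,x,y,w,h,k:cv2.resize(i['img'][y:y+h,x:x+w],None,fx=k,fy=k,interpolation=cv2.INTER_CUBIC)
cv2.imwrite('pics/v7.png',np.hstack([z(c,325,170,50,75,7),z(d,150,195,60,75,7)]))
go(0,0,0,0)
for f,g,b in(('s7','scene0',(325,170,60,75)),('t7','top0',(160,200,45,65))):
    x,y,w,h=b; print(np.abs(load(f)['img'][y:y+h,x:x+w].astype(int)-load(g)['img'][y:y+h,x:x+w]).mean())
E
```

```text
time_s: 35.8
eef_pos: [446.2, 320.9, 128.2]
tool_rot: [[-0.348, 0.937, -0.003], [0.937, 0.348, 0.005], [0.005, -0.001, -1.0]]
contact_force: [0.9, -0.2, -0.4]
width: 47.0
time_s: 36.8
eef_pos: [481.2, 226.6, 257.1]
tool_rot: [[-0.351, 0.936, -0.004], [0.936, 0.351, 0.004], [0.005, -0.002, -1.0]]
contact_force: [0.3, 1.1, 0.1]
width: 47.2
time_s: 37.8
eef_pos: [596.8, -81.6, 254.8]
tool_rot: [[-0.352, 0.936, -0.005], [0.936, 0.352, 0.005], [0.007, -0.003, -1.0]]
contact_force: [1.5, -0.3, -0.1]
width: 46.7
t 37.9 p [596.9 -81.  255.4] yaw 1.931 z [-0.0038  0.0049 -1.    ] F [0.1 0.1 0.1] M [-0.075 -0.157  0.022] w 47.4 q6 -0.59
rows cm [ 28.49 -52.94  25.8 ] turn 110.7
14.974074074074075
3.755213675213675
```

View pics/v7.png

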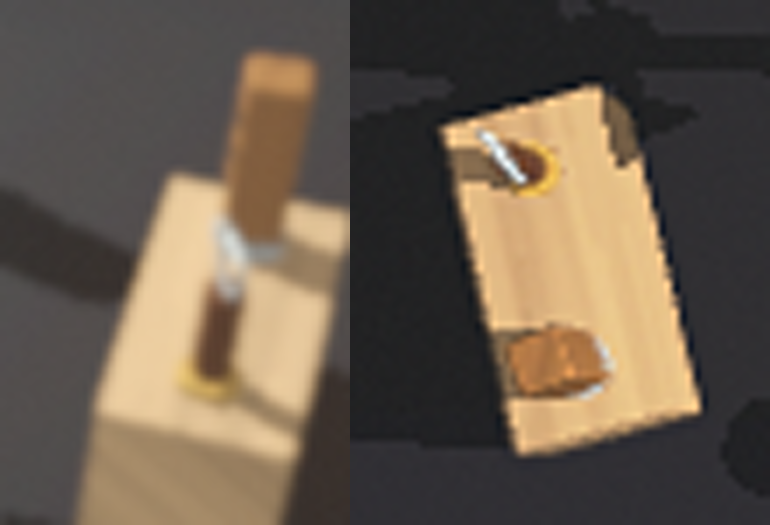

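```bash
python3 -c "
from h import *
print(ctrl.sign_off())"
```

```text
the job is handed in; nothing more can be done
None
```

I turned the belt screw clockwise until it came up against its stop. The screwdriver is back in its own hole, upright and released. I handed the job in at about 38 s.

**Seating the blade:** The blade went into the slot on first lowering, because I had lined it up from the top picture. So I did not need to rest it on the screw and turn until it dropped in. No contact force showed on the way down.

**Reaching the stop:**
- The turning moment stayed at about 0.06 N m, then rose over the last 5° to 0.09, 0.12 and finally 0.16 N m with almost no side force. I took that as the stop and backed off before lifting out.
- I estimate about 28 N of contact at most. That is worked out from the moment, not measured.
- The top view before and after shows the slot going from about −0.48 to −1.58 rad, a turn of about 1.1 rad. That fits the stop at 1.3 if the screw started near 0.2.

**One disagreement:** The gripper ended about 0.3 rad further round than the slot's play explains. I put this down to twist in the grip but did not re-engage to check.

**Putting it back:** The collar met the stand at the same height as at pick-up, with about 6 N of contact. The last pictures show the screwdriver upright in its hole and the loop tool still in place. The fingers stayed about 85 mm above the collar rim, and the gripper ended clear of everything. I did not compare the pot, bowl, jar, rib or slat before and after; the arm kept well clear of them.

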